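Draw the sagging bolt of the tuner box and hold the lid ajar

TASK

The tuner box is bolted shut and its long brass bolt has sagged, so the bolt's nose hangs behind the keeper's bent-up lip: lift the bolt by its thumb-piece and, while it is lifted, pull it all the way back out of the keeper with the lid still down, never forcing it against the keeper. Then raise the lid to about 25 degrees open and finish there, still holding it ajar with the gripper, because it falls shut if let go; leave everything else on the bench where it lies.

Things in the scene. Friction and masses are not known exactly. Their poses are not given: they have to be found in the camera images.
- box: Cherry tuner box, fixed to the bench, 190 (x) x 220 (y) x 75 mm high without its 10 mm lid (lid top 85 mm above the bench); origin under its centre on the bench. x points from its front to its hinged back, y to its left end, where the steel keeper is, z up. A brass barrel bolt lies along y on the lid, 60 mm to the front (-x) of the centre.
- thumb_piece (a point): Grip point on the bolt's upright brass thumb-piece, a plate 24 mm (x) wide, 10 mm (y) thick, its top 18 mm above this point; 34 mm above the axis of the 10 mm rod, 133 mm above the bench at rest; x = -60, y = 0 in the box's frame with the bolt home. Take it from above. The rod runs in two steel staples on the lid at y = -100 and +88, 26 mm wide (x), tops 122 mm above the bench.
- bolt_nose (a point): Middle of the underside of the bolt's nose, a brass block 14 (x) x 8 (y) x 17 mm high on the +y end of the rod, 132 mm from the thumb-piece's middle; 87 mm above the bench when the bolt sags. Axes as the thumb-piece's: the box's, tilting with the lid.
- keeper: The dark steel keeper on the box's left (+y) end, fixed to it: a staple 40 mm wide (x) standing out 36 mm from the end wall, with the bent-up lip inside and a strap overhead; origin on the bench line at x = -60, y = 110 mm in the box's frame, axes as the box's. It does not give: forcing the bolt or the lid against it bends it further.
- keeper_lip (a point): Middle of the top edge of the bent keeper lip, a 4 mm steel plate 24 mm wide (x) standing across the bolt's path, 93 mm above the bench, at x = -60, y = 122.5 mm in the box's frame. With the bolt home the nose hangs 6 mm below this edge on its far (+y) side, with about 2 to 4 mm of play before it meets the lip.
- keeper_strap (a point): Middle of the underside of the steel strap that closes the keeper overhead, 121 mm above the bench (28 mm along y, 115 to 143 mm from the box's centre). It stops the nose, and so the lid, if the lid is raised while bolted; the nose's top stays 3 mm below it at full bolt lift.
- bolt (a joint): How far the bolt is drawn, m: 0 home in the keeper, 0.038 fully drawn (stop); it slides towards the box's -y with about 1.2 N friction and stays where it is left. From about 0.026 on the nose is clear of lip and strap.
- bolt_lift (a joint): How far the bolt is lifted in its loose staples along the lid's upward normal, m: 0 sagging at rest, 0.014 at its stop, beyond which the lid itself is lifted; it drops back by its own weight (160 g). The nose passes over the lip when this is between about 0.007 and 0.014.
- lid (a joint): Opening angle of the lid, rad: 0 shut, grows as its front (-x) edge rises, up to 1.5; free-moving, so the lid falls shut by its own weight. 25 degrees is 0.44 rad.
- lid_hinge (a point): Middle of the lid's hinge line, which runs along the box's y axis at its back: x = +95, y = 0, 75 mm above the bench. The lid turns about +y here as it opens.
- lid_edge (a point): Middle of the lid's front upper edge, 192 mm in front of the hinge line and 10 mm above it when shut (x = -97, y = 0, 85 mm above the bench).
- saddle: Pearl-white bone saddle, 75 x 9 x 11 mm, loose on the bench; origin at the centre of its underside. Leave alone.
- rasp: Short steel rasp with beech handle, 195 mm along x, 22 mm wide, 20 mm high; origin on the bench 82 mm from its handle end. Leave alone.
- bridge: Rosewood bridge, 110 x 26 x 12 mm; origin at the centre of its underside. Leave alone.
- awl: Beech-handled awl, about 130 mm along x (point at +x), 24 mm thick; origin under its middle. Leave alone.
- tuner: Single brass geared tuner, 44 x 18 x 25 mm; origin at the centre of its underside. Leave alone.
- block: Cork sanding block with beech back, 90 x 60 x 31 mm; origin at the centre of its underside. Leave alone.

How it is judged:
By the outcome, as a careful person would: the job done as asked, in the order asked, and still so for the second after the job is handed in, while the arm keeps its last pose, push and grip.
It also fails if it takes over 40 s, if anything falls off the work surface, if the arm or the gripper's body presses on something with over 40 N, if the wrist force passes 120 N, or if a joint passes its speed limit or range.

ROBOT

A 6-joint arm with a two-finger parallel gripper is mounted at the origin on the work surface. World frame = base frame: x ahead of the robot, y to its left, z up, the work surface at z = 0. Lengths are in m, angles in rad, forces in N, time in s.
With the tool pointing down it reaches from about 0.35 to 0.775 m from the base axis. Payload 7.3 kg.
Tool frame: the origin (TCP) lies at the very end of the fingers, on their centre line; the grasp point (between the pads) lies 19 mm behind it (robot.tcp_to_grasp is the z of the grasp point in the tool frame, in m); z points along the fingers, y is the line along which they close (so a half turn about z gives the same grasp; the last joint's range is limited). The gripper opens to 92 mm and grips with 3 to 60 N. Pads are 19 mm wide; open, the fingers measure 130 mm over their backs; the gripper's body (75 mm by 190 mm) begins 47 mm behind the grasp point.
Start: joints at [0.995, 0.342, 1.524, -0, 1.275, -0.146], TCP at [0.219, 0.477, 0.187] pointing down, gripper open.
Joint ranges: [-2.53, 2.53], [-0.77, 2.02], [0.04, 2.7], [-1, 4.14], [0.28, 2.66], [-3.11, 3.11]. Speed limits (rad/s): [2.57, 2.57, 3.14, 3.14, 3.14, 3.14].

INTERFACE

Orientations are given as [roll, pitch, yaw] about the fixed x, y, z axes, in that order (R = Rz(yaw) Ry(pitch) Rx(roll)).
In Python, from cell import monitor, read_camera, get_calibration, job, robot gives the robot as it stands. The module is installed in compiled form; this text tells all that it offers.
- The arm moves only by the tool send_rows, never from a script. Its argument "targets" is a list of rows, each an object with "translation": the shift along the tool's x, y, z in cm, a list of three; "spin": the turn about the tool's z in degrees; "jaw": the opening, from 0 (shut) to 1 (fully open). A call has exactly 5 rows; each row is the pose to reach, as a shift and turn from the pose commanded when the call began, along the tool's axes at that moment; what a row does not reach only later rows make up. A row lasts 1/10 s, in which the tool goes at most 50 mm and 8.59 degrees, less where a joint would pass 70% of its speed; a pose out of reach is approached as far as the arm can. A call with a gripper value outside its range is refused whole. The fingers move at their own pace and stop on an object; "force" is the grip in N (left out, the last holds). Time passes only in rows, so rows that repeat a pose let the fingers close, or fill a call up. It gives the time, the measured TCP pose, the force, the opening and the grip force at its end, in the units of the state.
- monitor.observe(): the state, without advancing time (a new reading comes with each control period).
- read_camera(name): name is "side" or "top" or "wrist"; returns (picture, depth): 420x560x3 uint8, red, green, blue; 420x560 float32, m along the optical axis (not along the pixel's ray), 0 where there is no reading.
- get_calibration(name): a dict with "intrinsics" (3x3 intrinsics, pixels), "origin" and "orientation" of the camera in the world; the wrist camera has in their place "hand_eye" (4x4, takes a point from camera to tool coordinates, whose origin is the TCP and whose axes are the flange's). Camera axes: x right, y up, looking along -z (the intrinsics and any distortion apply to the point x, -y, -z); pixel columns grow to the right and rows downward; lengths in m; the calibration is good to about 2 mm. The wrist camera is an equidistant fisheye: a pixel r from the principal point sees the ray r / f radians off the axis. A picture is of the moment at which its call begins: read the wrist's pose just before it. get_calibration takes no time and is no camera call.
- job.hand_in(): hands the job in; it is judged then, once.
The state is a dict: "time": time; "qpos": joint angles; "qvel": joint speeds; "joint_efforts": joint torques, N m; "tool_pos": TCP position; "tool_rot": TCP orientation; "contact_force": force on the tool from outside, world axes, zero at the start; "torque": the same for the moment, N m; "opening": finger opening in m; "grip_force": force on a finger pad.
Only numpy, scipy, OpenCV 4.12 (cv2) and the standard library are available. Lean on these libraries where they do the work, as an engineer would, in place of code of your own. Each camera call takes 0.05 s, during which the arm holds its last target. There are 200 camera calls.

## Working session

There is one attempt and no reset: what is moved stays moved. The work goes in short steps, Python scripts to look and compute and a tool call to move; the robot and the scene stay as the last step left them, time stands still between calls to the robot, and variables do not carry over. Pictures are saved under pics/ and viewed, at most 10 in all, crops included, and the job is handed in when it is done.

Besides the shell and the picture viewer there is one more tool, called after "Request:" as name(argument=value, ...) on one line, values as JSON. send_rows: Moves the arm, as the interface text tells. Its arguments: {"type":"object","properties":{"targets":{"type":"array"},"force":{"type":"number"}},"required":["targets"]}

```bash
mkdir -p pics; cat > h.py <<'E'
import numpy as np, cv2
from scipy.spatial.transform import Rotation as Ro
from cell import monitor, read_camera, get_calibration, job, robot
def Rm(o):
    o=np.array(o); return o if o.shape==(3,3) else (Ro.from_euler('xyz',o).as_matrix() if o.size==3 else o)
def cloud(name,d):
    c=get_calibration(name);K=np.array(c['intrinsics']);v,u=np.mgrid[0:d.shape[0],0:d.shape[1]]
    p=np.stack([(u-K[0,2])/K[0,0]*d,-(v-K[1,2])/K[1,1]*d,-d],-1)
    return p@Rm(c['orientation']).T+np.array(c['origin'])
def st():
    s=monitor.observe()
    for k,v in s.items(): print(k,np.round(v,4).tolist())
E
python3 - <<'E'
from h import *
st()
for n in('top','side'):
    c=get_calibration(n);print(n,c)
    p,d=read_camera(n);cv2.imwrite(f'pics/{n}0.png',p[:,:,::-1]);np.save(n+'0.npy',d)
E
```

```text
time 0.0
qpos [0.995, 0.3427, 1.525, -0.0, 1.2754, -0.146]
qvel [-0.0002, -0.0013, 0.0005, 0.0019, 0.0014, -0.0003]
joint_efforts [0.0004, -43.1262, -24.4211, 0.0717, 0.0563, -0.0002]
tool_pos [0.2185, 0.4769, 0.1863]
tool_rot [-3.14, -0.0002, 2.7119]
contact_force [-0.1786, -0.0019, 0.1535]
torque [-0.0418, 0.0006, 0.0162]
grip_force 0.0
opening 0.0918
top {'intrinsics': array([[409.99672379,   0.        , 273.51260891],
       [  0.        , 409.99672379, 208.34584047],
       [  0.        ,   0.        ,   1.        ]]), 'origin': array([ 0.32003155, -0.0040832 ,  1.16124609]), 'orientation': array([ 0.14398578, -0.00446533, -1.60055073])}
side {'intrinsics': array([[393.66495124,   0.        , 277.27611341],
       [  0.        , 393.66495124, 203.41326226],
       [  0.        ,   0.        ,   1.        ]]), 'origin': array([0.33556588, 0.74548833, 0.76623504]), 'orientation': array([ 0.85909626,  0.00803249, -2.95911985])}
```

View pics/top0.png

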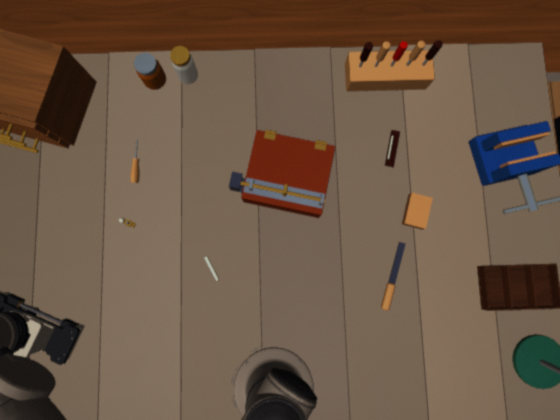

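View pics/side0.png

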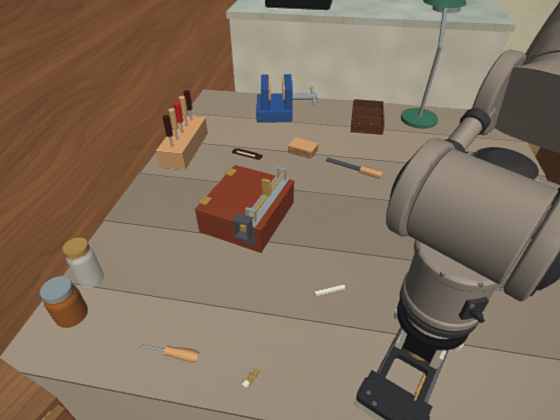

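The box is at top px (288,172), with its keeper on the left at (236,181) and the thumb-piece at (286,189). I'll fit the pose from depth next.

```bash
python3 - <<'E'
from h import *
from scipy.optimize import minimize
R={}
for n in('top','side'):
    d=np.load(n+'0.npy');P=cloud(n,d);img=cv2.imread(f'pics/{n}0.png')
    roi=(P[...,0]>.4)&(P[...,0]<.85)&(P[...,1]>-.2)&(P[...,1]<.2)&(d>0)
    tab=roi&(P[...,2]<.02); print(n,'table z',np.median(P[tab][:,2]))
    lid=roi&(abs(P[...,2]-.085)<.006)&(img[...,2]>1.8*img[...,1])  # red lid
    q=P[lid];print(len(q),'lid z',np.median(q[:,2]))
    r=cv2.minAreaRect((q[:,:2]*1000).astype(np.float32));print('lid rect',r,cv2.boxPoints(r).round(1).tolist())
    any_=roi&(P[...,2]>.07)&(P[...,2]<.16)
    r=cv2.minAreaRect((P[any_][:,:2]*1000).astype(np.float32));print('all rect',r)
    t=roi&(P[...,2]>.128);q=P[t];print('thumb',len(q),q.mean(0),q.max(0),q.min(0), np.median(q[q[:,2]>.143],0))
    vv,uu=np.nonzero(t);print(uu.min(),uu.max(),vv.min(),vv.max())
img=cv2.imread('pics/top0.png')[115:230,215:350];cv2.imwrite('pics/topc.png',cv2.resize(img,None,fx=5,fy=5,interpolation=cv2.INTER_CUBIC))
E
```

```text
top table z 0.00021278484297682088
4245 lid z 0.08481193725394531
lid rect ((575.3646850585938, -55.964874267578125), (218.26963806152344, 194.80548095703125), 76.13394165039062) [[454.6000061035156, -138.60000610351562], [643.7999877929688, -185.3000030517578], [696.0999755859375, 26.600000381469727], [507.0, 73.30000305175781]]
all rect ((582.0075073242188, -40.91941833496094), (252.98216247558594, 200.49276733398438), 76.13394165039062)
thumb 51 [ 0.52029837 -0.02093956  0.14558184] [0.55915084 0.09657618 0.15490521] [ 0.50450585 -0.04872379  0.12810257] [ 0.51528455 -0.04327033  0.14995564]
230 287 175 194
side table z 0.0007764673361331242
2544 lid z 0.08544448617452993
lid rect ((573.771728515625, -53.446502685546875), (221.23129272460938, 193.7939453125), 76.08294677734375) [[453.1000061035156, -137.5], [641.2000122070312, -184.10000610351562], [694.4000244140625, 30.600000381469727], [506.29998779296875, 77.19999694824219]]
all rect ((580.6241455078125, -39.211578369140625), (260.0637512207031, 199.95498657226562), 75.98978424072266)
thumb 82 [ 0.51580784 -0.03565587  0.14184876] [0.55702608 0.09788107 0.15472924] [ 0.50409802 -0.04843251  0.12807221] [ 0.51472007 -0.03883121  0.14999923]
237 270 178 221
```

View pics/topc.png

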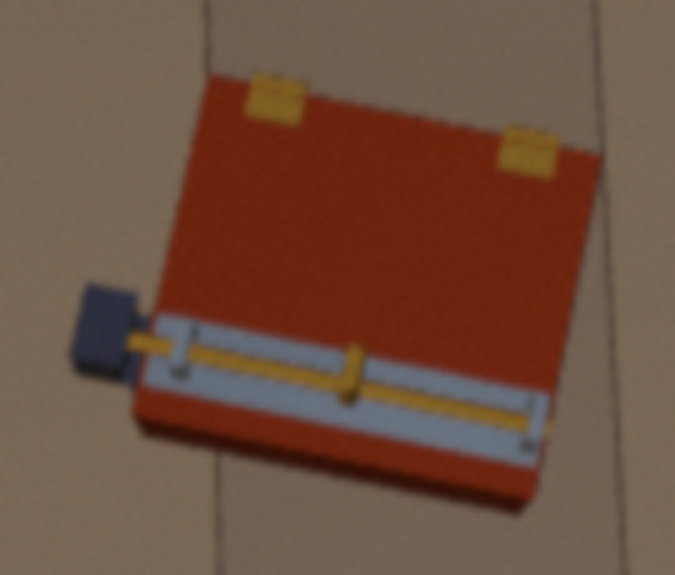

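```bash
cat >> h.py <<'E'
yaw=np.deg2rad(-13.9);C=np.array([.575,-.0553,0]);B=Ro.from_euler('z',yaw).as_matrix()
def delta(pb=None,pw=None):
    s=monitor.observe();R=Ro.from_euler('xyz',s['tool_rot']).as_matrix();t=np.array(s['tool_pos'])
    w=C+B@np.array(pb) if pw is None else np.array(pw)
    print('box tcp mm',(1e3*(B.T@(t-C))).round(1),'shift cm',(100*R.T@(w-t)).round(2),'spin',np.rad2deg(s['tool_rot'][2]-(yaw+np.pi)).round(2))
    print('F box',(B.T@np.array(s['contact_force'])).round(1),'open',round(s['opening']*1e3,1),'grip',s['grip_force'],'t',s['time'])
    print('box dirs in tool: x',(R.T@B[:,0]).round(3),'y',(R.T@B[:,1]).round(3))
E
python3 -c "
from h import *
delta([-.06,0,.2])"
```

```text
box tcp mm [-473.9  431.   186.4] shift cm [-48.69 -34.65  -1.32] spin -10.72
F box [ 0.3 -0.   1.2] open 91.9 grip 0.0 t 0.1
box dirs in tool: x [-0.983  0.186 -0.   ] y [ 0.186  0.983 -0.001]
```

Request:
send_rows(targets=[{"translation": [-3.5, -2.5, -1.3], "spin": 0, "jaw": 1}, {"translation": [-7.4, -5.3, -1.3], "spin": -3, "jaw": 1}, {"translation": [-11.3, -8.0, -1.3], "spin": -6, "jaw": 1}, {"translation": [-15.2, -10.8, -1.3], "spin": -9, "jaw": 1}, {"translation": [-19.1, -13.6, -1.3], "spin": -10.7, "jaw": 1}])

```text
time: 0.6
tool_pos: [0.3361, 0.2723, 0.1999]
tool_rot: [-3.142, -0.0, 2.901]
contact_force: [1.6, 1.0, -0.3]
opening: 0.0914
grip_force: 0.0
```

```bash
python3 -c "
from h import *
delta([-.06,0,.2])"
```

```text
box tcp mm [-310.7  260.6  199.9] shift cm [-2.501e+01 -2.612e+01 -1.000e-02] spin 0.12
F box [ 1.3  1.3 -0.3] open 91.4 grip 0.0 t 0.6
box dirs in tool: x [-1.    -0.002 -0.   ] y [-0.002  1.    -0.   ]
```

Request:
send_rows(targets=[{"translation": [-2.9, -3.0, 0], "spin": 0, "jaw": 1}, {"translation": [-5.8, -6.0, 0], "spin": 0, "jaw": 1}, {"translation": [-8.7, -9.0, 0], "spin": 0, "jaw": 1}, {"translation": [-11.6, -12.0, 0], "spin": 0, "jaw": 1}, {"translation": [-14.5, -15.0, 0], "spin": 0, "jaw": 1}])

```text
time: 1.1
tool_pos: [0.4407, 0.0919, 0.1999]
tool_rot: [3.141, -0.0, 2.898]
contact_force: [0.6, 0.3, -0.5]
opening: 0.0922
grip_force: 0.0
```

Request:
send_rows(targets=[{"translation": [-3.0, -3.0, 0], "spin": 0, "jaw": 1}, {"translation": [-6.0, -6.0, 0], "spin": 0, "jaw": 1}, {"translation": [-9.0, -9.0, 0], "spin": 0, "jaw": 1}, {"translation": [-10.0, -10.5, 0], "spin": 0, "jaw": 1}, {"translation": [-10.0, -10.5, 0], "spin": 0, "jaw": 1}])

```text
time: 1.6
tool_pos: [0.5126, -0.0347, 0.1992]
tool_rot: [-3.141, -0.001, 2.895]
contact_force: [-0.5, -0.2, -0.3]
opening: 0.0916
grip_force: 0.0
```

```bash
python3 - <<'E'
from h import *
delta([-.06,0,.2])
print(get_calibration('wrist'))
s=monitor.observe();p,d=read_camera('wrist');cv2.imwrite('pics/w1.png',p[:,:,::-1]);np.savez('w1.npz',p=p,d=d,t=s['tool_pos'],r=s['tool_rot'])
E
```

```text
box tcp mm [-65.5   5.  199.2] shift cm [-0.56 -0.5  -0.08] spin -0.21
F box [-0.4 -0.4 -0.3] open 91.6 grip 0.0 t 1.6
box dirs in tool: x [-1.     0.004 -0.001] y [ 0.004  1.    -0.   ]
{'intrinsics': array([[325.1922621 ,   0.        , 281.18139572],
       [  0.        , 325.1922621 , 206.53550995],
       [  0.        ,   0.        ,   1.        ]]), 'hand_eye': array([[-1.45055470e-03,  9.66453420e-01,  2.56837852e-01,
         6.92470948e-02],
       [ 9.99998244e-01,  1.70669470e-03, -7.74374864e-04,
        -6.53295822e-04],
       [-1.18674104e-03,  2.56836277e-01, -9.66454199e-01,
        -1.96359139e-01],
       [ 0.00000000e+00,  0.00000000e+00,  0.00000000e+00,
         1.00000000e+00]])}
```

View pics/w1.png

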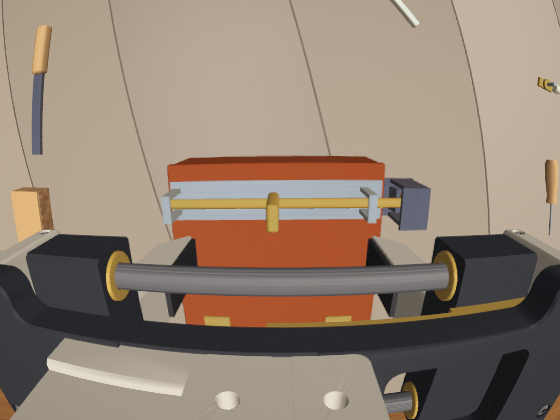

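The wrist view shows the thumb-piece at px (273,212), the staples at (168,206) and (373,204), and the keeper at (410,205). The gripper lines up well with the box.

```bash
python3 - <<'E'
from h import *
z=np.load('w1.npz');d=z['d'];p=z['p'].astype(int);c=get_calibration('wrist');K=c['intrinsics'];H=c['hand_eye']
v,u=np.mgrid[0:420,0:560];x=(u-K[0,2])/K[0,0];y=(v-K[1,2])/K[1,1];r=np.hypot(x,y)+1e-9
P=np.stack([x/r*np.tan(r)*d,-y/r*np.tan(r)*d,-d],-1)
P=P@H[:3,:3].T+H[:3,3];T=P
W=P@Ro.from_euler('xyz',z['r']).as_matrix().T+z['t'];Bx=(W-C)@B
ok=(d>0)
def rep(n,m):
    q=Bx[m]*1e3;t=T[m]*1e3
    print(n,len(q),'box med',np.median(q,0).round(1),'2-98%',np.percentile(q,[2,98],0).round(1).tolist(),'tool y mid',(np.percentile(t[:,1],[2,98]).mean()).round(1))
near=ok&(abs(u-273)<20)&(v>185)&(v<240)
rep('thumb',near&(Bx[...,2]>.125))
rep('thumbtop',near&(Bx[...,2]>.146))
red=ok&(p[...,0]>1.8*p[...,1])&(p[...,2]<p[...,1]+25)&(abs(Bx[...,2]-.085)<.006)&(v<235)&(abs(u-280)<130)
rep('lid',red)
# front lid edge line
q=Bx[red];e=[]
for a in np.arange(-.09,.1,.015):
    m=abs(q[:,1]-a)<.004
    if m.sum()>5:e.append((a,q[m,0].min()))
e=np.array(e);f=np.polyfit(e[:,0],e[:,1],1);print('front edge x',f[1]*1e3,'yaw err deg',np.rad2deg(np.arctan(-f[0])))
br=ok&(p[...,0]>1.4*p[...,2])&(abs(Bx[...,2]-.101)<.006)&(v>190)&(v<215)&(u>175)&(u<365)&~near
rep('rod',br);q=Bx[br];f=np.polyfit(q[:,1],q[:,0],1);print('rod x0',f[1]*1e3,'yaw',np.rad2deg(np.arctan(-f[0])))
rep('keeper',ok&(u>395)&(u<432)&(v>175)&(v<232)&(Bx[...,2]>.115))
rep('stapL',ok&(u>158)&(u<182)&(v>185)&(v<225)&(Bx[...,2]>.112))
rep('stapR',ok&(u>362)&(u<385)&(v>185)&(v<225)&(Bx[...,2]>.112))
delta([-.06,0,.2])
E
```

```text
thumb 426 box med [-62.4  -2.7 148.8] 2-98% [[-71.3, -7.7, 128.1], [-49.0, 2.0, 150.7]] tool y mid -7.8
thumbtop 350 box med [-60.   -2.7 149.1] 2-98% [[-70.6, -7.7, 146.6], [-48.7, 2.0, 151.1]] tool y mid -7.8
lid 6552 box med [-81.7   2.6  83.6] 2-98% [[-96.0, -105.0, 81.7], [-23.0, 103.8, 85.0]] tool y mid -5.5
front edge x -96.27040342301893 yaw err deg 0.14220554641695354
rod 1493 box med [-60.4 -23.8 101.7] 2-98% [[-64.1, -94.2, 98.1], [-55.4, 81.1, 103.5]] tool y mid -11.5
rod x0 -60.24411461322287 yaw 0.14836553628056023
keeper 1273 box med [-60.7 126.6 123.7] 2-98% [[-79.6, 113.7, 119.6], [-40.0, 141.2, 125.1]] tool y mid 122.5
stapL 281 box med [ -59.8 -100.7  120.2] 2-98% [[-71.6, -105.4, 113.3], [-46.5, -97.1, 122.1]] tool y mid -106.2
stapR 286 box med [-60.1  86.3 120.5] 2-98% [[-72.7, 82.8, 114.1], [-46.9, 90.8, 122.1]] tool y mid 81.8
box tcp mm [-66.6   6.4 199.3] shift cm [-0.66 -0.64 -0.07] spin -0.15
F box [-0.   0.6 -0.4] open 91.8 grip 0.0 t 1.65
box dirs in tool: x [-1.     0.003 -0.002] y [0.003 1.    0.   ]
```

Request:
send_rows(targets=[{"translation": [-0.4, -0.5, 1], "spin": -0.2, "jaw": 0.7}, {"translation": [-0.6, -0.8, 2.2], "spin": -0.2, "jaw": 0.5}, {"translation": [-0.6, -0.8, 3.2], "spin": -0.2, "jaw": 0.5}, {"translation": [-0.6, -0.8, 3.4], "spin": -0.2, "jaw": 0.5}, {"translation": [-0.6, -0.8, 3.4], "spin": -0.2, "jaw": 0.5}])

```text
time: 2.15
tool_pos: [0.5156, -0.0411, 0.1654]
tool_rot: [3.141, -0.001, 2.903]
contact_force: [0.3, -0.6, 0.1]
opening: 0.0564
grip_force: 0.0
```

```bash
cat > w.py <<'E'
from h import *
def wrist(save=None):
    s=monitor.observe();p,d=read_camera('wrist')
    if save: cv2.imwrite(save,p[:,:,::-1])
    c=get_calibration('wrist');K=c['intrinsics'];H=c['hand_eye']
    v,u=np.mgrid[0:420,0:560];x=(u-K[0,2])/K[0,0];y=(v-K[1,2])/K[1,1];r=np.hypot(x,y)+1e-9
    P=np.stack([x/r*np.tan(r)*d,-y/r*np.tan(r)*d,-d],-1)
    T=P@H[:3,:3].T+H[:3,3]
    W=T@Ro.from_euler('xyz',s['tool_rot']).as_matrix().T+s['tool_pos'];return p,d,T,(W-C)@B
E
python3 - <<'E'
from w import *
for i in range(3):
    delta([-.06,0,.16])
    p,d,T,Bx=wrist('pics/w2_%d.png'%i)
    m=(d>0)&(abs(Bx[...,0]+.06)<.016)&(abs(Bx[...,1])<.012)&(Bx[...,2]>.14)&(Bx[...,2]<.156)
    q=T[m]*1e3;print(m.sum(),'thumb tool 2/98',np.percentile(q,[2,98],0).round(1).tolist())
    f=(d>0)&(abs(T[...,2])<.012)&(abs(T[...,0])<.012)&(abs(T[...,1])<.05)
    q=T[f]*1e3;L=q[q[:,1]<-15];R=q[q[:,1]>15];print('fingers inner',len(L),len(R),np.percentile(L[:,1],98) if len(L) else 0,np.percentile(R[:,1],2) if len(R) else 0)
E
```

```text
box tcp mm [-61.1  -0.5 165.4] shift cm [-0.11  0.05  0.54] spin 0.21
F box [ 0.4 -0.5  0.1] open 56.4 grip 0.0 t 2.15
box dirs in tool: x [-1.    -0.004 -0.001] y [-0.004  1.     0.   ]
478 thumb tool 2/98 [[-12.8, -6.9, 14.7], [10.1, 2.2, 23.9]]
fingers inner 0 0 0 0
box tcp mm [-60.7  -0.5 165.9] shift cm [-0.07  0.05  0.59] spin 0.21
F box [0.1 1.  0.7] open 52.6 grip 0.0 t 2.2
box dirs in tool: x [-1.    -0.004 -0.   ] y [-0.004  1.     0.   ]
473 thumb tool 2/98 [[-11.9, -6.9, 15.2], [10.4, 2.2, 23.7]]
fingers inner 0 0 0 0
box tcp mm [-60.4  -0.6 166.3] shift cm [-0.04  0.06  0.63] spin 0.2
F box [-0.8 -0.4  0. ] open 48.8 grip 0.0 t 2.25
box dirs in tool: x [-1.    -0.003  0.001] y [-0.003  1.     0.   ]
472 thumb tool 2/98 [[-11.4, -6.9, 15.7], [10.8, 2.2, 24.8]]
fingers inner 0 0 0 0
```

View pics/w2_0.png

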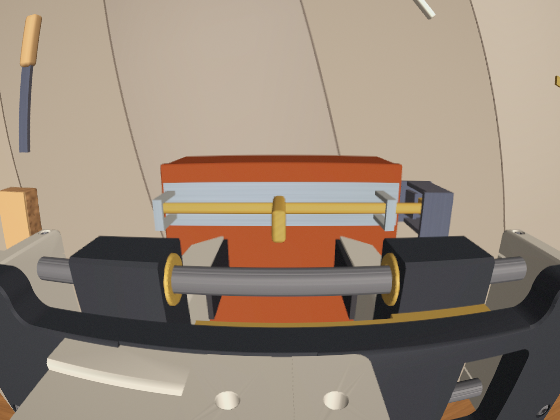

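Request:
send_rows(targets=[{"translation": [-0.05, -0.25, 0], "spin": 0, "jaw": 0.5}, {"translation": [-0.05, -0.25, 1.2], "spin": 0, "jaw": 0.5}, {"translation": [-0.05, -0.25, 2.7], "spin": 0, "jaw": 0.45}, {"translation": [-0.05, -0.25, 4.2], "spin": 0, "jaw": 0.4}, {"translation": [-0.05, -0.25, 5.0], "spin": 0, "jaw": 0.35}])

```text
time: 2.8
tool_pos: [0.515, -0.044, 0.1142]
tool_rot: [3.142, -0.002, 2.902]
contact_force: [0.2, 0.7, 0.0]
opening: 0.0337
grip_force: 0.0
```

Request:
send_rows(force=4, targets=[{"translation": [0, 0, 0], "spin": 0, "jaw": 0.3}, {"translation": [0, 0, 0], "spin": 0, "jaw": 0.26}, {"translation": [0, 0, 0], "spin": 0, "jaw": 0.22}, {"translation": [0, 0, 0], "spin": 0, "jaw": 0.18}, {"translation": [0, 0, 0], "spin": 0, "jaw": 0.18}])

```text
time: 3.3
tool_pos: [0.5162, -0.0442, 0.1165]
tool_rot: [3.141, 0.001, 2.902]
contact_force: [-0.5, -0.2, 0.4]
opening: 0.0166
grip_force: 0.0
```

```bash
python3 - <<'E'
from w import *
delta([-.06,0,.114])
p,d,T,Bx=wrist('pics/w3.png')
m=(d>0)&(abs(Bx[...,0]+.06)<.016)&(abs(Bx[...,1])<.012)&(Bx[...,2]>.144)&(Bx[...,2]<.156)
q=T[m]*1e3;print(m.sum(),'thumb tool 2/98',np.percentile(q,[2,98],0).round(1).tolist())
cv2.imwrite('pics/w3c.png',cv2.resize(cv2.imread('pics/w3.png')[150:330,140:460],None,fx=2.4,fy=2.4))
E
```

```text
box tcp mm [-59.7  -3.3 116.5] shift cm [0.02 0.33 0.25] spin 0.18
F box [-0.5 -0.3  0.4] open 16.6 grip 0.0 t 3.3
box dirs in tool: x [-1.    -0.003  0.001] y [-0.003  1.     0.   ]
675 thumb tool 2/98 [[-8.2, -4.5, -34.5], [11.2, 5.4, -28.9]]
```

View pics/w3c.png

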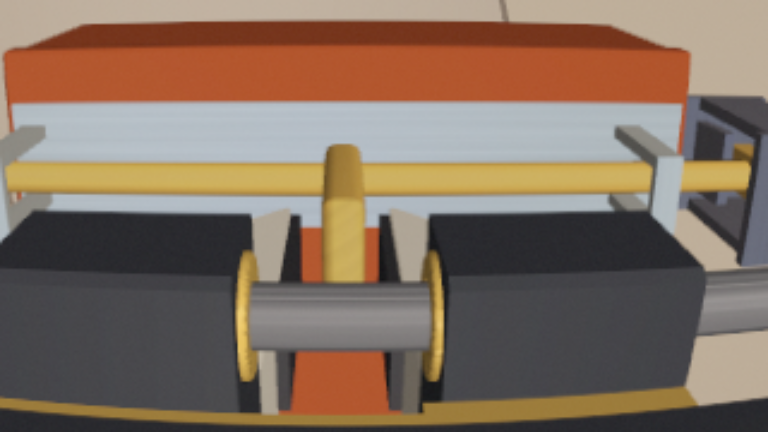

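The thumb-piece is centred between the fingers (crop px 343, finger midline 340), so I'll close the gripper.

Request:
send_rows(force=5, targets=[{"translation": [0, 0, 0], "spin": 0, "jaw": 0.14}, {"translation": [0, 0, 0], "spin": 0, "jaw": 0.1}, {"translation": [0, 0, 0], "spin": 0, "jaw": 0.05}, {"translation": [0, 0, 0], "spin": 0, "jaw": 0.0}, {"translation": [0, 0, 0], "spin": 0, "jaw": 0.0}])

```text
time: 3.85
tool_pos: [0.5159, -0.0441, 0.116]
tool_rot: [3.142, -0.0, 2.902]
contact_force: [0.5, 0.3, -0.5]
opening: 0.0003
grip_force: 0.0
```

Request:
send_rows(force=35, targets=[{"translation": [0, 0, 0], "spin": 0, "jaw": 0}, {"translation": [0, 0, 0], "spin": 0, "jaw": 0}, {"translation": [0, 0, -0.1], "spin": 0, "jaw": 0}, {"translation": [0, 0, -0.2], "spin": 0, "jaw": 0}, {"translation": [0, 0, -0.3], "spin": 0, "jaw": 0}])

```text
time: 4.35
tool_pos: [0.516, -0.0441, 0.1192]
tool_rot: [3.141, 0.0, 2.902]
contact_force: [-0.6, 0.7, 0.9]
opening: 0.0001
grip_force: 0.0
```

```bash
python3 -c "
from h import *
delta([-.06,0,.125])"
```

```text
box tcp mm [-60.   -3.3 119.2] shift cm [ 0.    0.33 -0.58] spin 0.18
F box [-0.7  0.5  0.9] open 0.1 grip 0.0 t 4.35
box dirs in tool: x [-1.    -0.003  0.   ] y [-0.003  1.     0.   ]
```

```bash
python3 - <<'E'
from w import *
p,d,T,Bx=wrist('pics/w4.png')
a=cv2.resize(cv2.imread('pics/w4.png')[150:330,140:460],None,fx=2,fy=2)
p2,d2=read_camera('side');b=cv2.resize(p2[150:250,180:320,::-1],None,fx=4.5,fy=4.5)[:,:640]
b=cv2.resize(b,(640,240)) if 0 else b[:240+200]
o=np.vstack([a[:150] if 0 else a,np.zeros((1,640,3),np.uint8)]);cv2.imwrite('pics/w4c.png',np.vstack([cv2.resize(o,(480,270)),cv2.resize(p2[160:250,190:350,::-1],(480,270))]))
E
```

```text
(no output)
```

View pics/w4c.png

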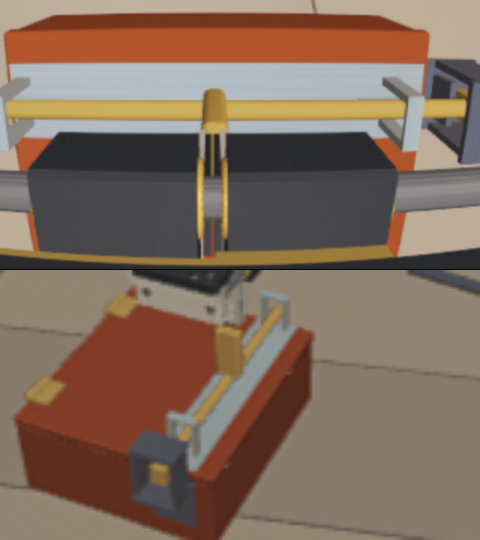

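The side view shows the fingers closed behind the plate, on its hinge side, so they missed it in x. I'll measure where the fingers actually are in the tool frame and in the world.

```bash
python3 - <<'E'
from w import *
delta([-.06,0,.12])
p,d,T,Bx=wrist('pics/w5.png')
print('wrist column through fingers/plate (u,v,rgb,tool mm)')
for u in (276,283,290):
    for v in range(200,330,8): print(u,v,p[v,u].tolist(),(T[v,u]*1e3).round(0).tolist())
ps,ds=read_camera('side');Ps=(cloud('side',ds)-C)@B
m=(ds>0)&(abs(Ps[...,1])<.06)&(Ps[...,2]>.11)&(Ps[...,2]<.2)&(abs(Ps[...,0]+.03)<.08)
for z0 in np.arange(.11,.2,.01):
    q=Ps[m&(abs(Ps[...,2]-z0)<.005)]*1e3
    if len(q):print('side z',z0.round(3),len(q),'x',np.percentile(q[:,0],[2,50,98]).round(0),'y',np.percentile(q[:,1],[2,50,98]).round(0))
E
```

```text
box tcp mm [-59.9  -3.4 119.2] shift cm [ 0.01  0.34 -0.08] spin 0.17
F box [ 0.1 -0.7  0. ] open 0.8 grip 0.0 t 4.45
box dirs in tool: x [-1.    -0.003  0.   ] y [-0.003  1.     0.   ]
wrist column through fingers/plate (u,v,rgb,tool mm)
276 200 [178, 187, 195] [13.0, -4.0, 35.0]
276 208 [179, 189, 197] [7.0, -4.0, 33.0]
276 216 [108, 81, 40] [10.0, -4.0, 4.0]
276 224 [112, 85, 38] [10.0, -4.0, -13.0]
276 232 [159, 123, 55] [10.0, -3.0, -28.0]
276 240 [155, 145, 132] [11.0, -3.0, -43.0]
276 248 [128, 120, 110] [11.0, -3.0, -54.0]
276 256 [100, 91, 80] [10.0, -3.0, -60.0]
276 264 [65, 55, 41] [10.0, -3.0, -69.0]
276 272 [104, 101, 101] [32.0, -2.0, -121.0]
276 280 [146, 142, 141] [30.0, -2.0, -122.0]
276 288 [130, 128, 126] [27.0, -2.0, -121.0]
276 296 [80, 77, 77] [25.0, -2.0, -121.0]
276 304 [74, 70, 72] [-1.0, -3.0, -85.0]
276 312 [73, 71, 71] [-5.0, -3.0, -84.0]
276 320 [74, 70, 70] [-8.0, -3.0, -85.0]
276 328 [45, 44, 47] [26.0, -2.0, -138.0]
283 200 [179, 188, 196] [13.0, 1.0, 34.0]
283 208 [180, 189, 197] [7.0, 1.0, 35.0]
283 216 [159, 124, 57] [11.0, 1.0, -1.0]
283 224 [161, 
[... 1041 characters left out ...]
225, 189, 101] [29.0, 2.0, -125.0]
290 296 [219, 184, 97] [27.0, 2.0, -124.0]
290 304 [189, 153, 74] [24.0, 2.0, -124.0]
290 312 [36, 35, 34] [19.0, 2.0, -120.0]
290 320 [155, 123, 58] [23.0, 2.0, -130.0]
290 328 [40, 41, 42] [26.0, 1.0, -138.0]
side z 0.11 15 x [-72. -62. -50.] y [0. 2. 4.]
side z 0.12 26 x [-72. -62. -50.] y [-1.  2.  5.]
side z 0.13 28 x [-73. -63. -52.] y [-1.  3.  5.]
side z 0.14 23 x [-72. -62. -51.] y [-2.  2.  4.]
side z 0.15 35 x [-73. -62. -52.] y [-4.  2.  6.]
side z 0.16 5 x [-72. -72. -65.] y [-8. -8.  3.]
side z 0.17 18 x [-73. -72. -66.] y [-15.   0.  14.]
side z 0.18 22 x [-74. -72. -69.] y [-16.   3.  16.]
side z 0.19 25 x [-73. -72. -67.] y [-15.   4.  16.]
```

The fingers line up with the plate in x. However, the depth data puts the fingertips at tool z ≈ -37 mm, world z about 0.156, which is just above the plate top. So the fingers closed on nothing. I'll open them and measure the true tip height.

Request:
send_rows(force=5, targets=[{"translation": [0, 0, 0], "spin": 0, "jaw": 0.2}, {"translation": [0, 0, 0], "spin": 0, "jaw": 0.4}, {"translation": [0, 0, 0], "spin": 0, "jaw": 0.4}, {"translation": [0, 0, 0], "spin": 0, "jaw": 0.4}, {"translation": [0, 0, 0], "spin": 0, "jaw": 0.4}])

```text
time: 5.05
tool_pos: [0.5159, -0.0442, 0.119]
tool_rot: [3.142, 0.0, 2.902]
contact_force: [-0.1, 0.5, -0.4]
opening: 0.0347
grip_force: 0.0
```

```bash
python3 - <<'E'
from w import *
delta([-.06,0,.12])
p,d,T,Bx=wrist('pics/w6.png')
m=(d>0)&(abs(T[...,0])<.015)&(abs(T[...,1])>.012)&(abs(T[...,1])<.055)&(T[...,2]<.01)&(T[...,2]>-.1)
for sgn in(-1,1):
    q=T[m&(np.sign(T[...,1])==sgn)]*1e3;print(sgn,len(q),np.percentile(q,[1,50,99],0).round(1).tolist())
t=(d>0)&(abs(Bx[...,0]+.06)<.016)&(abs(Bx[...,1])<.012)&(Bx[...,2]>.112)&(Bx[...,2]<.158)
q=T[t]*1e3;print('plate',np.percentile(q,[1,50,99],0).round(1).tolist())
ps,ds=read_camera('side');Ps=(cloud('side',ds)-C)@B*1e3
m=(ds>0)&(abs(Ps[...,1])<60)&(Ps[...,2]>110)&(Ps[...,2]<215)&(abs(Ps[...,0]+60)<25)&~((abs(Ps[...,1])<9))
q=Ps[m];
for s in(-1,1):
    k=q[np.sign(q[:,1])==s];print('side',s,len(k),np.percentile(k,[1,50,99],0).round(1).tolist() if len(k) else '')
E
```

```text
box tcp mm [-60.   -3.4 119. ] shift cm [-0.    0.34 -0.1 ] spin 0.18
F box [-0.2  0.5 -0.4] open 34.7 grip 0.0 t 5.05
box dirs in tool: x [-1.    -0.003  0.   ] y [-0.003  1.     0.   ]
-1 1290 [[-8.6, -31.2, -99.1], [10.0, -20.3, -65.4], [11.9, -17.8, -39.3]]
1 1294 [[-8.4, 16.4, -99.1], [10.1, 19.0, -65.3], [11.8, 29.9, -39.5]]
plate [[-9.4, -4.6, -31.6], [5.9, 0.4, -29.6], [11.3, 5.2, 5.9]]
side -1 60 [[-73.4, -35.4, 159.9], [-69.4, -22.0, 171.3], [-55.0, -17.3, 186.4]]
side 1 53 [[-73.9, 18.9, 163.0], [-71.9, 28.8, 178.3], [-51.9, 34.6, 204.4]]
```

Request:
send_rows(targets=[{"translation": [0, 0.1, 0.3], "spin": 0, "jaw": 0.35}, {"translation": [0, 0.1, 0.8], "spin": 0, "jaw": 0.35}, {"translation": [0, 0.1, 1.3], "spin": 0, "jaw": 0.35}, {"translation": [0, 0.1, 1.8], "spin": 0, "jaw": 0.35}, {"translation": [0, 0.1, 2.0], "spin": 0, "jaw": 0.35}])

```text
time: 5.65
tool_pos: [0.5158, -0.0431, 0.0982]
tool_rot: [3.142, -0.001, 2.902]
contact_force: [-0.3, 0.2, -0.8]
opening: 0.0321
grip_force: 0.0
```

```bash
python3 - <<'E'
from w import *
delta([-.06,0,.08])
p,d,T,Bx=wrist('pics/w7.png')
m=(d>0)&(abs(T[...,0])<.015)&(abs(T[...,1])>.009)&(abs(T[...,1])<.055)&(T[...,2]<.0)&(T[...,2]>-.1)
for sgn in(-1,1):
    q=T[m&(np.sign(T[...,1])==sgn)]*1e3;print(sgn,len(q),np.percentile(q,[1,50,99],0).round(1).tolist())
t=(d>0)&(abs(Bx[...,0]+.06)<.016)&(abs(Bx[...,1])<.010)&(Bx[...,2]>.146)&(Bx[...,2]<.158)
q=T[t]*1e3;print('plate',np.percentile(q,[1,50,99],0).round(1).tolist())
E
```

```text
box tcp mm [-60.4  -2.4  98.2] shift cm [-0.05  0.24  1.82] spin 0.17
F box [-0.4  0.1 -0.8] open 32.1 grip 0.0 t 5.65
box dirs in tool: x [-1.    -0.003 -0.001] y [-0.003  1.     0.   ]
-1 2086 [[-8.2, -53.4, -98.7], [2.7, -20.8, -48.7], [11.9, -10.1, -0.4]]
1 2090 [[-8.2, 10.1, -98.3], [2.6, 19.9, -48.8], [11.7, 53.7, -0.3]]
plate [[-0.1, -5.6, -52.4], [5.8, -0.7, -50.9], [10.7, 4.3, -47.9]]
```

Request:
send_rows(targets=[{"translation": [0, 0, 0.5], "spin": 0, "jaw": 0.3}, {"translation": [0, 0, 1.0], "spin": 0, "jaw": 0.25}, {"translation": [0, 0, 1.5], "spin": 0, "jaw": 0.2}, {"translation": [0, 0, 1.9], "spin": 0, "jaw": 0.18}, {"translation": [0, 0, 1.9], "spin": 0, "jaw": 0.18}])

```text
time: 6.2
tool_pos: [0.5157, -0.0431, 0.0793]
tool_rot: [3.141, -0.001, 2.902]
contact_force: [-0.4, -0.4, -0.4]
opening: 0.0167
grip_force: 0.0
```

Request:
send_rows(force=5, targets=[{"translation": [0, 0, 0], "spin": 0, "jaw": 0.15}, {"translation": [0, 0, 0], "spin": 0, "jaw": 0.12}, {"translation": [0, 0, 0], "spin": 0, "jaw": 0.08}, {"translation": [0, 0, 0], "spin": 0, "jaw": 0.04}, {"translation": [0, 0, 0], "spin": 0, "jaw": 0.0}])

```text
time: 6.7
tool_pos: [0.5163, -0.0433, 0.0802]
tool_rot: [3.142, 0.001, 2.902]
contact_force: [-0.3, 0.6, 0.7]
opening: 0.0099
grip_force: 5.0
```

```bash
python3 -c "
from h import *
delta([-.06,0,.08])"
```

```text
box tcp mm [-59.8  -2.4  80.2] shift cm [0.02 0.24 0.02] spin 0.17
F box [-0.5  0.5  0.7] open 9.9 grip 4.999925717711449 t 6.7
box dirs in tool: x [-1.    -0.003  0.001] y [-0.003  1.     0.   ]
```

The plate is gripped: opening 10 mm, grip 5 N. I'll tighten the grip and lift 10.5 mm.

Request:
send_rows(force=40, targets=[{"translation": [0, 0, 0], "spin": 0, "jaw": 0}, {"translation": [0, 0, 0], "spin": 0, "jaw": 0}, {"translation": [0, 0, -0.3], "spin": 0, "jaw": 0}, {"translation": [0, 0, -0.7], "spin": 0, "jaw": 0}, {"translation": [0, 0, -1.05], "spin": 0, "jaw": 0}])

```text
time: 7.2
tool_pos: [0.5163, -0.0432, 0.0908]
tool_rot: [3.141, 0.0, 2.902]
contact_force: [2.7, -0.2, -1.2]
opening: 0.0096
grip_force: 40.0
```

```bash
python3 - <<'E'
from w import *
delta([-.06,0,.09])
d0=np.load('side0.npy');P0=(cloud('side',d0)-C)@B*1e3
ps,ds=read_camera('side');Ps=(cloud('side',ds)-C)@B*1e3
for n,P,dd in(('before',P0,d0),('now',Ps,ds)):
    m=(dd>0)&(abs(P[...,0]+60)<3)&(P[...,1]>25)&(P[...,1]<80)&(P[...,2]>93)&(P[...,2]<125)
    k=(dd>0)&(P[...,0]>-20)&(P[...,0]<60)&(P[...,1]>60)&(P[...,1]<100)&(P[...,2]>70)&(P[...,2]<110)
    print(n,'rod z',m.sum(),np.percentile(P[m][:,2],[50,95]).round(1),'lid z',np.median(P[k][:,2]).round(1))
o=cv2.resize(ps[160:260,190:330,::-1],None,fx=4,fy=4);cv2.imwrite('pics/s8.png',o)
E
```

```text
box tcp mm [-59.9  -2.4  90.8] shift cm [0.01 0.24 0.08] spin 0.18
F box [ 2.6  0.5 -1.2] open 9.6 grip 39.99960422515869 t 7.2
box dirs in tool: x [-1.    -0.003  0.   ] y [-0.003  1.     0.   ]
before rod z 24 [103.9 105.7] lid z 85.7
now rod z 28 [115.  116.9] lid z 85.6
```

View pics/s8.png

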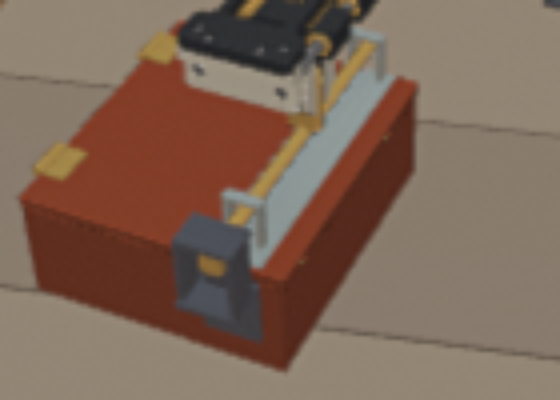

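The rod is up 11 mm, the lid is still down, and the nose shows high in the keeper at (210,264). Now I'll draw the bolt in steps.

Request:
send_rows(targets=[{"translation": [0, -0.15, 0], "spin": 0, "jaw": 0}, {"translation": [0, -0.4, 0], "spin": 0, "jaw": 0}, {"translation": [0, -0.7, 0], "spin": 0, "jaw": 0}, {"translation": [0, -1.0, 0], "spin": 0, "jaw": 0}, {"translation": [0, -1.3, 0], "spin": 0, "jaw": 0}])

```text
time: 7.75
tool_pos: [0.5132, -0.0561, 0.0905]
tool_rot: [3.141, 0.0, 2.902]
contact_force: [2.6, 0.6, -1.6]
opening: 0.0099
grip_force: 40.0
```

```bash
python3 -c "
from h import *
delta([-.06,0,.09])"
```

```text
box tcp mm [-59.8 -15.7  90.5] shift cm [0.01 1.57 0.05] spin 0.16
F box [ 2.4  1.2 -1.6] open 9.9 grip 39.99966502189636 t 7.75
box dirs in tool: x [-1.    -0.003  0.   ] y [-0.003  1.     0.   ]
```

Request:
send_rows(targets=[{"translation": [0, -0.5, 0], "spin": 0, "jaw": 0}, {"translation": [0, -1.0, 0], "spin": 0, "jaw": 0}, {"translation": [0, -1.5, 0], "spin": 0, "jaw": 0}, {"translation": [0, -2.0, 0], "spin": 0, "jaw": 0}, {"translation": [0, -2.3, 0], "spin": 0, "jaw": 0}])

```text
time: 8.25
tool_pos: [0.5077, -0.0787, 0.0906]
tool_rot: [3.141, 0.0, 2.902]
contact_force: [3.9, 3.7, -1.8]
opening: 0.0098
grip_force: 40.0
```

```bash
python3 -c "
from h import *
delta([-.06,0,.09])"
```

```text
box tcp mm [-59.7 -38.9  90.6] shift cm [0.02 3.89 0.06] spin 0.15
F box [ 2.9  4.5 -1.8] open 9.8 grip 40.00230431556702 t 8.25
box dirs in tool: x [-1.    -0.003  0.   ] y [-0.003  1.     0.   ]
```

Request:
send_rows(targets=[{"translation": [0, -0.05, 0], "spin": 0, "jaw": 0}, {"translation": [0, -0.1, 0], "spin": 0, "jaw": 0}, {"translation": [0, -0.15, 0], "spin": 0, "jaw": 0}, {"translation": [0, -0.15, 0], "spin": 0, "jaw": 0}, {"translation": [0, -0.15, 0], "spin": 0, "jaw": 0}])

```text
time: 8.75
tool_pos: [0.5077, -0.0786, 0.0906]
tool_rot: [3.14, 0.0, 2.902]
contact_force: [5.2, 4.9, -1.6]
opening: 0.0101
grip_force: 40.0
```

```bash
python3 - <<'E'
from w import *
delta([-.06,0,.09])
ps,ds=read_camera('side');cv2.imwrite('pics/s9.png',cv2.resize(ps[160:260,190:330,::-1],None,fx=4,fy=4))
# arc: grasp point at lift stop
g=np.array([-155.,133-75+14]) # rel hinge x,z at lift 14
g0=np.array([-155.,133-75+10.6])
for a in (0,5,10,15,20,25,26,27):
    t=np.deg2rad(a);q=np.array([g[0]*np.cos(t)+g[1]*np.sin(t),-g[0]*np.sin(t)+g[1]*np.cos(t)])-g0
    print(a,'box dx,dz mm',q.round(1))
E
```

```text
box tcp mm [-59.8 -38.8  90.6] shift cm [0.01 3.88 0.06] spin 0.17
F box [ 3.9  6.  -1.6] open 10.1 grip 39.99998331069946 t 8.75
box dirs in tool: x [-1.    -0.003  0.   ] y [-0.003  1.     0.002]
0 box dx,dz mm [0.  3.4]
5 box dx,dz mm [ 6.9 16.6]
10 box dx,dz mm [14.9 29.2]
15 box dx,dz mm [23.9 41.1]
20 box dx,dz mm [34.  52.1]
25 box dx,dz mm [45.  62.2]
26 box dx,dz mm [47.2 64.1]
27 box dx,dz mm [49.6 65.9]
```

View pics/s9.png

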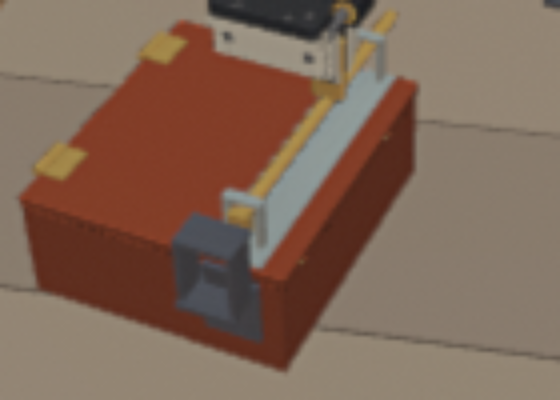

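The bolt is at its stop and the nose is out of the keeper: at (212,265) the keeper is now empty. I'll raise the lid along its arc.

Request:
send_rows(targets=[{"translation": [0, 0.1, -0.35], "spin": 0, "jaw": 0}, {"translation": [-0.35, 0.1, -1.0], "spin": 0, "jaw": 0}, {"translation": [-0.7, 0.1, -1.65], "spin": 0, "jaw": 0}, {"translation": [-1.1, 0.1, -2.3], "spin": 0, "jaw": 0}, {"translation": [-1.5, 0.1, -2.9], "spin": 0, "jaw": 0}])

```text
time: 9.3
tool_pos: [0.5206, -0.0818, 0.1192]
tool_rot: [3.141, -0.004, 2.902]
contact_force: [-0.5, 1.9, -7.8]
opening: 0.0098
grip_force: 40.0
```

```bash
cat > lid.py <<'E'
from h import *
delta([-.06,0,.09])
for n in('side','top'):
    ps,ds=read_camera(n);P=(cloud(n,ds)-C)@B*1e3;cv2.imwrite(f'pics/lid_{n}.png',ps[:,:,::-1])
    ps=ps.astype(int);m=(ds>0)&(ps[...,0]>1.8*ps[...,1])&(P[...,0]>-75)&(P[...,0]<65)&(abs(P[...,1])<97)&(P[...,2]>70)
    q=P[m];f=np.polyfit(q[:,0],q[:,2],1)
    for _ in range(4):
        r=q[:,2]-np.polyval(f,q[:,0]);f=np.polyfit(q[abs(r)<4,0],q[abs(r)<4,2],1)
    print(n,len(q),(abs(r)<4).sum(),'lid deg',np.rad2deg(np.arctan(-f[0])).round(2),'z@95',np.polyval(f,95).round(1))
E
python3 lid.py
```

```text
box tcp mm [-46.4 -38.8 119.2] shift cm [1.33 3.88 2.93] spin 0.18
F box [-1.   1.7 -7.8] open 9.8 grip 39.998340010643005 t 9.3
box dirs in tool: x [-1.    -0.003 -0.004] y [-0.003  1.     0.   ]
side 1276 1275 lid deg 9.31 z@95 85.6
top 520 425 lid deg 10.53 z@95 84.5
```

Request:
send_rows(targets=[{"translation": [-0.45, 0, -0.6], "spin": 0, "jaw": 0}, {"translation": [-0.9, 0, -1.2], "spin": 0, "jaw": 0}, {"translation": [-1.4, 0, -1.75], "spin": 0, "jaw": 0}, {"translation": [-1.9, 0, -2.3], "spin": 0, "jaw": 0}, {"translation": [-2.2, 0, -2.6], "spin": 0, "jaw": 0}])

```text
time: 9.9
tool_pos: [0.5436, -0.0874, 0.1463]
tool_rot: [3.141, -0.0, 2.902]
contact_force: [-4.5, 2.3, -3.4]
opening: 0.0097
grip_force: 40.0
```

```bash
python3 lid.py
```

```text
box tcp mm [-22.8 -38.7 146.3] shift cm [3.71 3.88 5.63] spin 0.18
F box [-4.9  1.1 -3.4] open 9.7 grip 39.999298453330994 t 9.9
box dirs in tool: x [-1.    -0.003 -0.   ] y [-0.003  1.     0.   ]
side 927 927 lid deg 20.88 z@95 86.1
top 451 415 lid deg 21.07 z@95 86.0
```

Request:
send_rows(targets=[{"translation": [-0.3, 0, -0.3], "spin": 0, "jaw": 0}, {"translation": [-0.6, 0, -0.6], "spin": 0, "jaw": 0}, {"translation": [-0.85, 0, -0.8], "spin": 0, "jaw": 0}, {"translation": [-0.85, 0, -0.8], "spin": 0, "jaw": 0}, {"translation": [-0.85, 0, -0.8], "spin": 0, "jaw": 0}])

```text
time: 10.5
tool_pos: [0.5521, -0.0895, 0.1541]
tool_rot: [3.141, 0.001, 2.902]
contact_force: [-3.9, 3.6, -2.6]
opening: 0.0096
grip_force: 40.0
```

```bash
python3 lid.py; python3 -c "
import cv2,numpy as np
a=cv2.imread('pics/lid_side.png');cv2.imwrite('pics/fin.png',cv2.resize(a[130:270,170:350],None,fx=3,fy=3))"
```

```text
box tcp mm [-14.  -38.7 154.1] shift cm [4.59 3.88 6.41] spin 0.18
F box [-4.6  2.6 -2.6] open 9.6 grip 39.999452233314514 t 10.5
box dirs in tool: x [-1.    -0.003  0.001] y [-0.003  1.     0.   ]
side 853 853 lid deg 24.59 z@95 86.5
top 450 421 lid deg 24.71 z@95 86.2
```

View pics/fin.png

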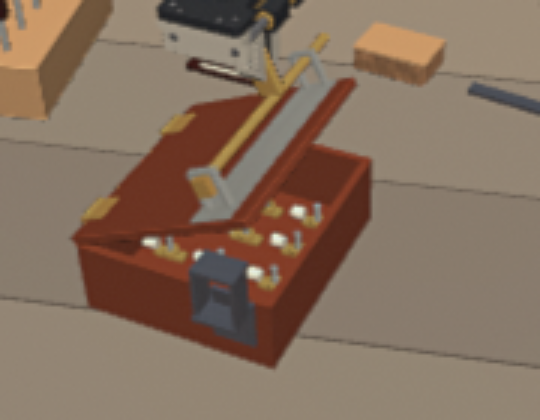

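The lid is held at about 24.7° with the bolt drawn clear of the keeper, so I'm handing in.

```bash
python3 -c "
from cell import job
print(job.hand_in())"
```

```text
the job is handed in; nothing more can be done
None
```

The bolt was lifted and drawn to its stop with the lid down, the gripper is holding the lid open at about 24.7°, and the job is handed in; no verdict came back. The first close missed because the fingertips sit about 38 mm short of the stated tool point, so I re-gripped lower.

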